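# Find the hidden release notch in the speaker's lip

## Task

Open the service cover of the desk speaker by touch: put closed fingertips on the left-hand end of the raised lip along its front (left as the robot sees it), run them along the lip to the release notch hidden somewhere in its middle part, and press the catch inside the notch fully down so that the cover pops ajar. Be gentle: do not touch the cover itself, do not shift, lift or tip the speaker, and leave the other things on the table where they are. Finish with the hand clear of everything.

Things in the scene. Friction and masses are not known exactly. Their poses are not given: they have to be found in the camera images.
- speaker: grey desk speaker, a loose low bar of about 2.4 kg on rubber feet, 150 mm deep (its x), 340 long (its y). Origin: centre of its underside, on the table; x points away from the robot, y to the robot's left, z up. Flat deck 48 mm up. A straight lip runs along the front edge (see lip); the cover lies behind it, with 34 mm of bare deck between
- lip (a point): middle of the lip's level top edge, axes as the speaker: x = -64, y = 0, z = 70 mm of the speaker. The lip is 14 mm thick in x, 320 long in y (160 either side) and 22 high above the deck. It is unbroken but for one notch
- lip_left (a point): on the lip's top, 125 mm to the left (+y) of its middle: a place to set the fingertips down. The notch: a gap 32 mm long in y, open to front, back and top; its middle is anywhere within 45 mm either side of the lip's middle, different each time, and not reported: feel for it, or look closely
- catch (a joint): the catch bar inside the lip, 12 mm thick (x), bare only in the notch, whose length it fills; its flat top lies 7 mm below the lip's top. Value: how far it is pressed down, 0 (up) to 0.006 m (fully down). A stiff slide without a spring: it takes about 8 to 12 N and stays where it is left. Pressing it lifts the cover with it
- cover: the grey flat service cover on the speaker's deck, 85 by 220 by 6 mm, hinged along its rear edge; its origin is the middle of the hinge line, 62 mm behind (x) the speaker's centre and 48 mm above the table. Level when shut; with the catch fully down its front edge, at x = -23 mm of the speaker, stands about 10 mm up (cover tilted 0.12 rad, its front up) and stays there
- earcup: bystander: black headphone ear cup, 76 mm across, 27 high, in front of the speaker; origin under its centre
- earpad: bystander: black ear pad ring, 72 mm across, 16 high, in front of the speaker; origin under its centre
- driver: bystander: steel loudspeaker driver, 44 mm across, 17 high, beyond the speaker's left end; origin under its centre
- screwdriver: bystander: screwdriver 170 mm long, up to 30 high, lying beyond the speaker's right end; origin under its middle
- caliper: bystander: steel caliper 200 mm long, 12 high, lying behind the speaker; origin under its middle
- glue: bystander: white bottle 36 mm across, 75 high, standing behind the speaker; origin under its centre

How it is judged:
By the outcome, as a careful person would: the job done as asked, in the order asked, and still so for the second after the job is handed in, with the robot touching nothing.
It also fails if it takes over 61 s, if anything falls off the work surface, if the arm or the gripper's body presses on something with over 40 N, if the wrist force passes 120 N, or if a joint passes its speed limit or range.

## Robot

A 6-joint arm with a two-finger parallel gripper is mounted at the origin on the work surface. World frame = base frame: x ahead of the robot, y to its left, z up, the work surface at z = 0. Lengths are in m, angles in degrees, forces in N, time in s.
With the tool pointing down it reaches from about 0.375 to 0.9 m from the base axis. Payload 3.1 kg.
Tool frame: the origin (TCP) lies on the centre line of the jaws, within the pads' length; the fingertips stand finger_overhang ahead of it and the grasp point (between the pads) lies 5 mm behind it (finger_overhang is the distance from the TCP to the fingertips, in m); z points along the fingers, y is the line along which they close (so a half turn about z gives the same grasp; the last joint's range is limited). The gripper opens to 87 mm and grips with 3 to 60 N. Pads are 19 mm wide; open, the fingers measure 117 mm over their backs; the gripper's body (75 mm by 190 mm) begins 51 mm behind the grasp point.
Start: joints at [-77.263, 30.224, 82.088, -0, 67.689, -10.227], TCP at [0.244, -0.575, 0.237] pointing down, gripper open.
Joint ranges: [-176.69, 176.69], [-43.24, 126.21], [12.49, 139.97], [-82, 262], [0, 151.66], [-163.58, 163.58]. Speed limits (degrees/s): [159.86, 159.86, 180, 180, 180, 180].

## Interface

Orientations are given as a 3x3 rotation matrix whose columns are the frame's x, y, z axes.
In Python, from rig import read_state, capture, calibration, hand_in, finger_overhang gives the robot as it stands.
- The arm moves only by the tool send_rows, never from a script. Its argument "plan" is a list of rows, each a list of 5 numbers: the closure in counts, from 0 (fully open) to 255 (shut), then the shift along the tool's x, y, z in m, then the turn about the tool's z in rad. A call has 1 to 20 rows; each row shifts and turns the commanded pose from where the row before left it, along the tool's axes as they then stand; what a row does not reach is not made up. A row lasts 1/12 s, in which the tool goes at most 41.7 mm and 7.16 degrees, less where a joint would pass 70% of its speed; a pose out of reach is approached as far as the arm can. A call is refused whole if a number of a shift passes 0.0417 or a number of a turn 0.125, either way. A call with a gripper value outside its range is refused whole. The fingers move at their own pace and stop on an object; the grip force is fixed at half the most. Time passes only in rows, so rows that do not move let the fingers close. It gives the time, the measured TCP pose, the force, the opening and the grip force at its end, in the units of the state.
- read_state(): the state, without advancing time (a new reading comes with each control period).
- capture(name): name is "side" or "top" or "wrist"; returns (picture, depth): 420x560x3 uint8, blue, green, red; 420x560 float32, m along the optical axis (not along the pixel's ray), 0 where there is no reading.
- calibration(name): a dict with "fx", "fy", "cx", "cy" (pixels), "dist_coeffs" ([k1, k2, p1, p2, k3] as OpenCV has them; the pictures are not rectified), "xyz" and "rotation" of the camera in the world. Camera axes: x right, y down, z forward; pixel columns grow to the right and rows downward; lengths in m; the calibration is good to about 2 mm. A picture is of the moment at which its call begins: read the wrist's pose just before it. calibration takes no time and is no camera call; for the wrist camera it gives the pose at the moment of the call.
- hand_in(): hands the job in; it is judged then, once.
The state is a dict: "time_s": time; "joint_positions": joint angles; "qvel": joint speeds; "tau": joint torques, N m; "position": TCP position; "tcp_rot": TCP orientation; "force": force on the tool from outside, world axes, zero at the start; "moment": the same for the moment, N m; "opening": opening from 0.0 (shut) to 1.0 (fully open); "grasp_force": force on a finger pad.
Only numpy, scipy, OpenCV 4.12 (cv2) and the standard library are available. Lean on these libraries where they do the work, as an engineer would, in place of code of your own. Each camera call takes 0.05 s, during which the arm holds its last target. There are 200 camera calls.

## Working session

There is one attempt and no reset: what is moved stays moved. The work goes in short steps, Python scripts to look and compute and a tool call to move; the robot and the scene stay as the last step left them, time stands still between calls to the robot, and variables do not carry over. Pictures are saved under pics/ and viewed, at most 10 in all, crops included, and the job is handed in when it is done.

Besides the shell and the picture viewer there is one more tool, called after "Call:" by a JSON object that holds its "fn" and its "kwargs". send_rows: Moves the arm, as the interface text tells. Its arguments: {"type":"object","properties":{"plan":{"type":"array","items":{"type":"array","items":{"type":"number"}}}},"required":["plan"]}

```bash
mkdir -p pics
python3 - <<'E'
from rig import *
import rig,cv2,numpy as np
s=read_state();print({k:np.round(v,3).tolist() for k,v in s.items()}, finger_overhang if not callable(finger_overhang) else finger_overhang())
for n in("top","side"):
    c=calibration(n);print(n,{k:np.round(v,3).tolist() for k,v in c.items()})
    p,d=capture(n);cv2.imwrite(f"pics/{n}0.png",p);np.save(f"pics/{n}0.npy",d)
E
```

```text
{'time_s': 0.0, 'joint_positions': [-77.264, 30.279, 82.157, -0.001, 67.689, -10.227], 'qvel': [0.059, 0.045, -0.032, 0.018, 0.011, -0.096], 'tau': [0.001, -44.004, -17.66, 0.063, 0.058, -0.0], 'position': [0.244, -0.575, 0.236], 'tcp_rot': [[0.921, 0.39, -0.001], [0.39, -0.921, 0.002], [0.0, -0.002, -1.0]], 'force': [-1.232, 0.038, 0.689], 'moment': [0.001, -0.018, 0.055], 'grasp_force': 0.0, 'opening': 0.998} 0.014
top {'fx': 443.734, 'fy': 443.734, 'cx': 281.557, 'cy': 210.773, 'dist_coeffs': [-0.081, 0.0, 0.0, 0.0, 0.0], 'xyz': [0.472, 0.038, 0.942], 'rotation': [[-0.026, -0.993, 0.117], [-1.0, 0.026, 0.001], [-0.004, -0.117, -0.993]]}
side {'fx': 385.663, 'fy': 385.663, 'cx': 278.005, 'cy': 210.578, 'dist_coeffs': [-0.009, 0.0, 0.0, 0.0, 0.0], 'xyz': [0.552, -0.661, 0.551], 'rotation': [[0.998, -0.054, 0.043], [-0.065, -0.541, 0.838], [-0.022, -0.839, -0.544]]}
```

View pics/top0.png

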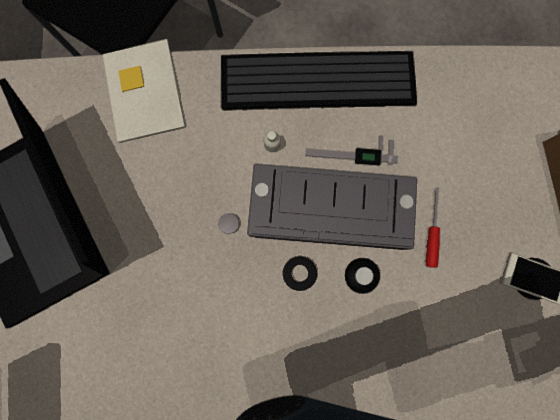

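View pics/side0.png

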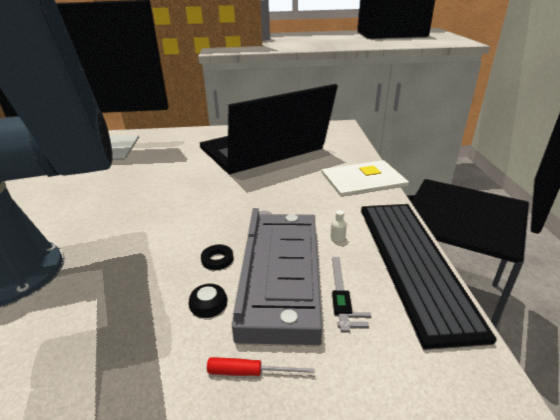

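The top view shows the speaker with corners at about (255,165), (417,178), (413,248) and (248,235). The lip runs along the lower edge, with a possible notch near (305–320,234). The ear cup is at (362,275), the pad at (300,273). The side view agrees with this.

```bash
cat > h.py <<'E'
import cv2,numpy as np
from rig import *
def cloud(c,d):
    h,w=d.shape;v,u=np.mgrid[:h,:w]
    K=np.array([[c['fx'],0,c['cx']],[0,c['fy'],c['cy']],[0,0,1]],float)
    n=cv2.undistortPoints(np.stack([u,v],-1).reshape(-1,1,2).astype(float),K,np.array(c['dist_coeffs'],float)).reshape(h,w,2)
    P=np.dstack([n[...,0]*d,n[...,1]*d,d])
    return P@np.array(c['rotation']).T+np.array(c['xyz'])
E
python3 - <<'E'
from h import *
d=np.load('pics/top0.npy');P=cloud(calibration('top'),d)
m=np.zeros(d.shape,bool);m[155:256,240:425]=1;m&=d>0
z=P[...,2]
print(np.histogram(z[m],bins=np.arange(-.01,.1,.005)))
deck=P[m&(abs(z-.048)<.008)];lip=P[m&(z>.062)&(z<.08)&(np.arange(420)[:,None]>200)]
for n,q in(("deck",deck),("lip",lip),("all",P[m&(z>.035)])):
    r=cv2.minAreaRect((q[:,:2]*1000).astype(np.float32));print(n,len(q),r,np.median(q[:,2]))
    print(np.round(cv2.boxPoints(r)).tolist())
o=np.argsort(lip[:,1]);h,e=np.histogram(lip[:,1],bins=np.arange(-.25,.25,.01));print([(round(a,2),b) for a,b in zip(e,h) if b])
p=cv2.imread('pics/top0.png')[150:300,230:430];cv2.imwrite('pics/crop1.png',cv2.convertScaleAbs(cv2.resize(p,None,fx=4,fy=4,interpolation=cv2.INTER_CUBIC),alpha=1.8))
E
```

```text
(array([  33, 3825, 2136,  199,  195,   25,   18,   24,   18,   85,  575,
       5276, 4018, 1024,  115,  731,  315,    0,    0,    0,    0]), array([-0.01 , -0.005,  0.   ,  0.005,  0.01 ,  0.015,  0.02 ,  0.025,
        0.03 ,  0.035,  0.04 ,  0.045,  0.05 ,  0.055,  0.06 ,  0.065,
        0.07 ,  0.075,  0.08 ,  0.085,  0.09 ,  0.095]))
deck 10529 ((585.9966430664062, -65.54154968261719), (340.7272033691406, 152.20762634277344), 83.67176818847656) 0.04908400626203169
[[492.0, -226.0], [643.0, -243.0], [680.0, 95.0], [529.0, 112.0]]
lip 1117 ((522.4847412109375, -58.28373718261719), (319.82733154296875, 14.384565353393555), 83.70584106445312) 0.06902936583159447
[[498.0, -216.0], [512.0, -218.0], [547.0, 100.0], [533.0, 101.0]]
all 12139 ((585.9425048828125, -65.52836608886719), (340.7353820800781, 152.266357421875), 83.70462799072266) 0.050288740302664836
[[492.0, -227.0], [643.0, -243.0], [680.0, 95.0], [529.0, 112.0]]
[(np.float64(-0.22), np.int64(28)), (np.float64(-0.21), np.int64(37)), (np.float64(-0.2), np.int64(38)), (np.float64(-0.19), np.int64(36)), (np.float64(-0.18), np.
[... 276 characters left out ...]
np.int64(40)), (np.float64(-0.09), np.int64(35)), (np.float64(-0.08), np.int64(38)), (np.float64(-0.07), np.int64(36)), (np.float64(-0.06), np.int64(36)), (np.float64(-0.05), np.int64(35)), (np.float64(-0.04), np.int64(32)), (np.float64(-0.03), np.int64(19)), (np.float64(-0.02), np.int64(15)), (np.float64(-0.01), np.int64(21)), (np.float64(0.0), np.int64(35)), (np.float64(0.01), np.int64(38)), (np.float64(0.02), np.int64(41)), (np.float64(0.03), np.int64(36)), (np.float64(0.04), np.int64(39)), (np.float64(0.05), np.int64(36)), (np.float64(0.06), np.int64(38)), (np.float64(0.07), np.int64(37)), (np.float64(0.08), np.int64(36)), (np.float64(0.09), np.int64(39)), (np.float64(0.1), np.int64(4))]
```

View pics/crop1.png

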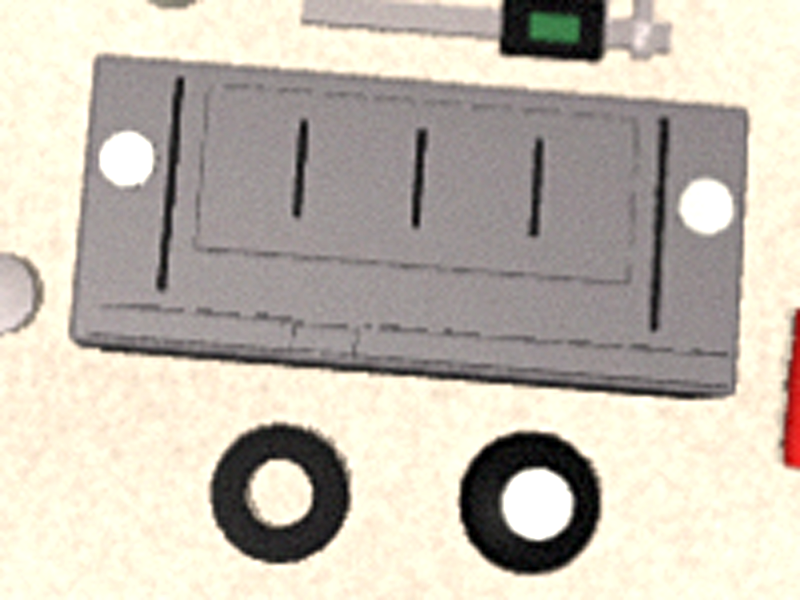

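The speaker is 340 × 152 mm at a yaw of about -6.3°, with its lip at z = 69 mm, which matches the given sizes. The lip's middle is at (0.5225, -0.058) and lip_left at (0.536, 0.066). The notch shows at crop x 295–358, about y = -0.018. I'll close the fingers and turn so that tool x lies along the lip.

Call:
{"fn": "send_rows", "kwargs": {"plan": [[255,0,0,0,-0.118],[255,0,0,0,-0.118],[255,0,0,0,-0.118],[255,0,0,0,-0.118],[255,0,0,0,-0.118],[255,0,0,0,-0.118],[255,0,0,0,-0.118],[255,0,0,0,-0.118],[255,0,0,0,-0.117],[255,0,0,0,0]]}}

```text
time_s: 0.93
position: [0.2438, -0.5751, 0.236]
tcp_rot: [[0.107, 0.994, -0.0], [0.994, -0.107, 0.001], [0.001, -0.0, -1.0]]
force: [0.3, -0.0, -0.0]
opening: 0.328
grasp_force: 0.0
```

Call:
{"fn": "send_rows", "kwargs": {"plan": [[255,0.0335,0.011,0.005,0],[255,0.0335,0.011,0.005,0],[255,0.0335,0.011,0.005,0],[255,0.0335,0.011,0.005,0],[255,0.0335,0.011,0.005,0],[255,0.0335,0.011,0.005,0],[255,0.0335,0.011,0.005,0],[255,0.0335,0.011,0.005,0],[255,0.0335,0.011,0.005,0],[255,0.0335,0.011,0.005,0],[255,0.0335,0.011,0.005,0],[255,0.0335,0.011,0.005,0],[255,0.0335,0.011,0.005,0],[255,0.0335,0.011,0.005,0],[255,0.0335,0.011,0.005,0],[255,0.0335,0.011,0.005,0],[255,0.0335,0.011,0.005,0],[255,0.0335,0.011,0.005,0],[255,0.0335,0.011,0.005,0],[255,0,0,0,0]]}}

```text
time_s: 2.6
position: [0.5227, 0.0395, 0.1409]
tcp_rot: [[0.107, 0.994, 0.002], [0.994, -0.107, 0.002], [0.002, 0.002, -1.0]]
force: [1.1, -0.3, -0.5]
opening: 0.002
grasp_force: 0.0
```

Run:
```python
from h import *
s=read_state();print(np.round(s['position'],4),np.round(s['tcp_rot'],3).tolist(),np.round(s['force'],2),s['opening'],s['time_s'])
c=calibration('wrist');p,d=capture('wrist');cv2.imwrite('pics/w1.png',cv2.convertScaleAbs(p,alpha=1.5))
np.save('pics/w1.npy',d)
P=cloud(c,d);z=P[...,2]
print(np.array(c['xyz']).round(3))
m=(d>0)&(z>.061)&(z<.079)&(P[...,0]>.48)&(P[...,0]<.57)&(P[...,1]>-.24)&(P[...,1]<.13)
q=P[m];r=cv2.minAreaRect((q[:,:2]*1000).astype(np.float32));print(r,np.median(q[:,2]),len(q))
```

```text
[0.5227 0.0395 0.1409] [[0.107, 0.994, 0.002], [0.994, -0.107, 0.002], [0.002, 0.002, -1.0]] [ 1.08 -0.32 -0.51] 0.0018964619878122629 2.6
[0.531 0.113 0.29 ]
((530.7408447265625, 26.084293365478516), (148.6919403076172, 14.023872375488281), 84.01914978027344) 0.07077373251826892 2686
```

View pics/w1.png

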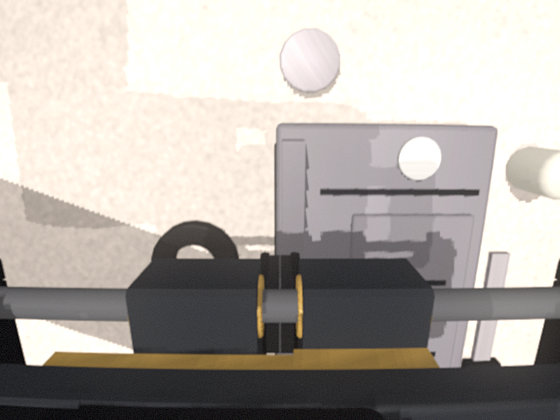

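The wrist view shows the closed fingers, their tips at about (280,310), over the lip, which runs along column 290 up to row 140. Nothing stands near the landing spot. The lip's centre line agrees with the top view to 1 mm.

Call:
{"fn": "send_rows", "kwargs": {"plan": [[255,0.014,0.005,0.01,0],[255,0.0137,0.0049,0.01,0],[255,0,0,0.012,0],[255,0,0,0.01,0],[255,0,0,0.005,0],[255,0,0,0,0],[255,0,0,0,0],[255,0,0,0,0]]}}

```text
time_s: 3.32
position: [0.5339, 0.0603, 0.095]
tcp_rot: [[0.11, 0.994, 0.001], [0.994, -0.11, -0.0], [-0.0, 0.001, -1.0]]
force: [0.3, -0.1, 0.1]
opening: 0.004
grasp_force: 0.0
```

Run:
```python
from h import *
c=calibration('top');K=np.array([[c['fx'],0,c['cx']],[0,c['fy'],c['cy']],[0,0,1]],float)
px=np.array([[303.7,233.7],[319.3,235]]).reshape(-1,1,2)
n=cv2.undistortPoints(px,K,np.array(c['dist_coeffs'])).reshape(-1,2)
r=np.c_[n,[1,1]]@np.array(c['rotation']).T;t=(.070-c['xyz'][2])/r[:,2]
Q=np.array(c['xyz'])+r*t[:,None];print(Q,(Q[:,:2]-[.5225,-.0583])@np.array([.108,.994]))
s=read_state();print(s['position'],s['force'],s['time_s'])
```

```text
[[ 0.5280615  -0.00281806  0.07      ]
 [ 0.52468042 -0.03340777  0.07      ]] [0.05574969 0.02497837]
[0.53393932 0.06034131 0.09497229] [ 0.33654359 -0.05979529  0.13693039] 3.3167
```

The notch edges measure 31 mm apart (32 is given), with the middle about 40 mm left of the lip's middle. Next I touch down gently.

Call:
{"fn": "send_rows", "kwargs": {"plan": [[255,0.0057,0.001,0,0],[255,0,0,0.004,0],[255,0,0,0.003,0],[255,0,0,0,0],[255,0,0,0,0]]}}

```text
time_s: 3.73
position: [0.5351, 0.0667, 0.0873]
tcp_rot: [[0.109, 0.994, -0.001], [0.994, -0.109, 0.0], [-0.0, -0.001, -1.0]]
force: [-0.8, -0.5, -0.3]
opening: 0.004
grasp_force: 0.0
```

Call:
{"fn": "send_rows", "kwargs": {"plan": [[255,0,0,0.001,0],[255,0,0,0.001,0],[255,0,0,0,0],[255,0,0,0,0]]}}

```text
time_s: 4.07
position: [0.5353, 0.0666, 0.0855]
tcp_rot: [[0.109, 0.994, -0.0], [0.994, -0.109, 0.0], [0.0, -0.0, -1.0]]
force: [-0.2, -0.2, 0.1]
opening: 0.007
grasp_force: 0.0
```

Call:
{"fn": "send_rows", "kwargs": {"plan": [[255,0,0,0.0006,0],[255,0,0,0,0],[255,0,0,0,0]]}}

```text
time_s: 4.32
position: [0.5353, 0.0666, 0.0849]
tcp_rot: [[0.109, 0.994, -0.0], [0.994, -0.109, -0.0], [-0.0, -0.0, -1.0]]
force: [-1.5, -0.2, 0.2]
opening: 0.01
grasp_force: 0.0
```

Call:
{"fn": "send_rows", "kwargs": {"plan": [[255,0,0,0.0005,0],[255,0,0,0,0],[255,0,0,0,0]]}}

```text
time_s: 4.57
position: [0.5353, 0.0665, 0.0844]
tcp_rot: [[0.109, 0.994, -0.0], [0.994, -0.109, -0.0], [-0.0, -0.0, -1.0]]
force: [-1.1, 0.6, 0.4]
opening: 0.006
grasp_force: 0.0
```

Call:
{"fn": "send_rows", "kwargs": {"plan": [[255,0,0,0.0005,0],[255,0,0,0,0],[255,0,0,0,0]]}}

```text
time_s: 4.82
position: [0.5353, 0.0666, 0.0844]
tcp_rot: [[0.109, 0.994, 0.0], [0.994, -0.109, -0.0], [-0.0, 0.0, -1.0]]
force: [-1.3, 0.5, 4.7]
opening: 0.005
grasp_force: 2.6
```

Contact at 4.7 N, with the tips at z = 70 mm. Now I slide toward the notch.

Call:
{"fn": "send_rows", "kwargs": {"plan": [[255,-0.002,0,0,0],[255,-0.004,0,0,0],[255,-0.004,0,0,0],[255,-0.004,0,0,0],[255,-0.004,0,0,0],[255,-0.004,0,0,0]]}}

```text
time_s: 5.32
position: [0.5337, 0.0451, 0.0844]
tcp_rot: [[0.11, 0.994, 0.002], [0.994, -0.11, 0.001], [0.001, 0.002, -1.0]]
force: [0.7, 3.6, 5.5]
opening: 0.008
grasp_force: 2.6
```

Call:
{"fn": "send_rows", "kwargs": {"plan": [[255,-0.004,0,0,0],[255,-0.004,0,0,0],[255,-0.004,0,0,0],[255,-0.004,0,0,0],[255,-0.004,0,0,0],[255,-0.004,0,0,0],[255,-0.004,0,0,0]]}}

```text
time_s: 5.9
position: [0.5306, 0.0173, 0.0844]
tcp_rot: [[0.11, 0.994, 0.002], [0.994, -0.11, 0.001], [0.001, 0.002, -1.0]]
force: [0.2, 4.1, 5.2]
opening: 0.006
grasp_force: 2.8
```

Call:
{"fn": "send_rows", "kwargs": {"plan": [[255,-0.004,0,0,0],[255,-0.004,0,0,0],[255,-0.003,0,0,0]]}}

```text
time_s: 6.15
position: [0.5293, 0.0062, 0.0844]
tcp_rot: [[0.11, 0.994, 0.002], [0.994, -0.11, 0.001], [0.001, 0.002, -1.0]]
force: [0.7, 4.3, 6.1]
opening: 0.009
grasp_force: 2.8
```

Call:
{"fn": "send_rows", "kwargs": {"plan": [[255,-0.003,0,0,0],[255,-0.003,0,0,0],[255,0,0,0,0]]}}

```text
time_s: 6.4
position: [0.5286, -0.0001, 0.0844]
tcp_rot: [[0.11, 0.994, 0.001], [0.994, -0.11, 0.001], [0.001, 0.001, -1.0]]
force: [0.3, 1.7, 5.3]
opening: 0.006
grasp_force: 2.7
```

Call:
{"fn": "send_rows", "kwargs": {"plan": [[255,-0.003,0,0,0],[255,-0.003,0,0,0],[255,-0.003,0,0,0],[255,0,0,0,0]]}}

```text
time_s: 6.73
position: [0.5275, -0.0092, 0.0842]
tcp_rot: [[0.11, 0.994, 0.001], [0.994, -0.11, 0.0], [0.0, 0.001, -1.0]]
force: [-0.8, 2.9, 4.8]
opening: 0.005
grasp_force: 2.7
```

Call:
{"fn": "send_rows", "kwargs": {"plan": [[255,-0.002,0,0,0],[255,-0.002,0,0,0],[255,0,0,0,0]]}}

```text
time_s: 6.98
position: [0.5263, -0.0137, 0.0836]
tcp_rot: [[0.108, 0.994, -0.001], [0.994, -0.108, -0.001], [-0.001, -0.001, -1.0]]
force: [0.3, -0.5, 1.0]
opening: 0.012
grasp_force: 0.0
```

Call:
{"fn": "send_rows", "kwargs": {"plan": [[255,-0.002,0,0,0],[255,-0.001,0,0,0],[255,0,0,0,0]]}}

```text
time_s: 7.23
position: [0.5261, -0.0164, 0.0836]
tcp_rot: [[0.109, 0.994, -0.001], [0.994, -0.109, -0.0], [-0.0, -0.001, -1.0]]
force: [0.5, 0.5, -0.5]
opening: 0.007
grasp_force: 0.0
```

The tips dropped free at about y = -0.012, as predicted. I centre them and go down onto the catch.

Call:
{"fn": "send_rows", "kwargs": {"plan": [[255,-0.0015,0,0,0],[255,0,0,0.002,0],[255,0,0,0.002,0],[255,0,0,0.0015,0],[255,0,0,0,0],[255,0,0,0,0]]}}

```text
time_s: 7.73
position: [0.526, -0.0174, 0.0782]
tcp_rot: [[0.109, 0.994, -0.0], [0.994, -0.109, 0.0], [0.0, -0.0, -1.0]]
force: [0.3, -0.4, 0.9]
opening: 0.003
grasp_force: 0.0
```

Call:
{"fn": "send_rows", "kwargs": {"plan": [[255,0,0,0.0007,0],[255,0,0,0.0007,0],[255,0,0,0.0006,0],[255,0,0,0,0],[255,0,0,0,0]]}}

```text
time_s: 8.15
position: [0.5263, -0.0174, 0.0771]
tcp_rot: [[0.109, 0.994, 0.001], [0.994, -0.109, -0.0], [-0.0, 0.001, -1.0]]
force: [-1.6, 1.3, 5.6]
opening: 0.007
grasp_force: 2.4
```

Call:
{"fn": "send_rows", "kwargs": {"plan": [[255,0,0,0.0007,0],[255,0,0,0.0007,0],[255,0,0,0.0006,0],[255,0,0,0,0],[255,0,0,0,0]]}}

```text
time_s: 8.57
position: [0.5263, -0.0174, 0.0752]
tcp_rot: [[0.109, 0.994, 0.001], [0.994, -0.109, -0.0], [-0.0, 0.001, -1.0]]
force: [-1.4, 0.6, 6.4]
opening: 0.005
grasp_force: 3.3
```

The catch is moving under 6 N and needs about 4 mm more. The bottom should be at TCP z ≈ 0.071.

Call:
{"fn": "send_rows", "kwargs": {"plan": [[255,0,0,0.0007,0],[255,0,0,0.0007,0],[255,0,0,0.0006,0],[255,0,0,0,0],[255,0,0,0,0]]}}

```text
time_s: 8.98
position: [0.5263, -0.0174, 0.0732]
tcp_rot: [[0.109, 0.994, 0.001], [0.994, -0.109, -0.0], [-0.0, 0.001, -1.0]]
force: [-1.1, 0.4, 6.3]
opening: 0.001
grasp_force: 3.4
```

Call:
{"fn": "send_rows", "kwargs": {"plan": [[255,0,0,0.0007,0],[255,0,0,0.0007,0],[255,0,0,0.0006,0],[255,0,0,0,0],[255,0,0,0,0]]}}

```text
time_s: 9.4
position: [0.5263, -0.0174, 0.0712]
tcp_rot: [[0.109, 0.994, 0.001], [0.994, -0.109, -0.0], [-0.0, 0.001, -1.0]]
force: [-1.3, 1.4, 5.8]
opening: 0.002
grasp_force: 3.4
```

Call:
{"fn": "send_rows", "kwargs": {"plan": [[255,0,0,0.0005,0],[255,0,0,0.0005,0],[255,0,0,0,0],[255,0,0,0,0]]}}

```text
time_s: 9.73
position: [0.5263, -0.0174, 0.0709]
tcp_rot: [[0.109, 0.994, 0.001], [0.994, -0.109, -0.0], [-0.0, 0.001, -1.0]]
force: [-2.3, 1.2, 12.4]
opening: 0.008
grasp_force: 6.0
```

Call:
{"fn": "send_rows", "kwargs": {"plan": [[255,0,0,0.0005,0],[255,0,0,0,0],[255,0,0,0,0],[255,0,0,0,0]]}}

```text
time_s: 10.07
position: [0.5264, -0.0173, 0.0708]
tcp_rot: [[0.109, 0.994, 0.001], [0.994, -0.109, -0.0], [-0.0, 0.001, -1.0]]
force: [-2.9, 0.0, 15.1]
opening: 0.007
grasp_force: 7.4
```

The force rises with no further travel, so the catch is at its stop. I lift straight up and retreat toward the start.

Call:
{"fn": "send_rows", "kwargs": {"plan": [[255,0,0,-0.002,0],[255,0,0,-0.004,0],[255,0,0,-0.006,0],[255,0,0,-0.01,0],[255,0,0,-0.02,0],[255,0,0,-0.03,0],[255,0,0,-0.03,0],[255,0,0,-0.03,0],[255,-0.03,0,-0.01,0],[255,-0.035,-0.005,0,0],[255,-0.035,-0.01,0,0],[255,-0.035,-0.01,0,0],[255,-0.035,-0.01,0,0],[255,-0.035,-0.01,0,0],[255,-0.035,-0.01,0,0],[255,-0.035,-0.01,0,0],[255,-0.035,-0.01,0,0],[255,-0.03,-0.01,0,0],[255,0,0,0,0],[255,0,0,0,0]]}}

```text
time_s: 11.73
position: [0.4039, -0.3477, 0.2113]
tcp_rot: [[0.112, 0.994, 0.0], [0.994, -0.112, -0.0], [-0.0, 0.0, -1.0]]
force: [0.3, 0.4, -0.2]
opening: 0.009
grasp_force: 0.0
```

Run:
```python
from h import *
c=calibration('top');p,d=capture('top');P=cloud(c,d);P0=cloud(c,np.load('pics/top0.npy'))
X=np.array([.994,-.109]);Y=np.array([.109,.994])
for n,Q in(("before",P0),("after",P)):
    rel=Q[...,:2]-[.5225,-.0583];a=rel@X-.064;b=rel@Y;z=Q[...,2]
    prof=[round(float(np.median(z[(abs(a-t)<.004)&(abs(b)<.1)])),4) for t in np.arange(-.04,.07,.01)]
    q=Q[(a>-.09)&(a<.1)&(abs(b)<.19)&(z>.035)];print(n,prof,cv2.minAreaRect((q[:,:2]*1000).astype(np.float32)))
    l=Q[(abs(a+.064)<.012)&(abs(b)<.17)&(z>.062)];print(cv2.minAreaRect((l[:,:2]*1000).astype(np.float32)))
cv2.imwrite('pics/top2.png',cv2.convertScaleAbs(p,alpha=1.5))
```

```text
before [0.0474, 0.0473, 0.0532, 0.0539, 0.0539, 0.0539, 0.0538, 0.0542, 0.0538, 0.0537, 0.0534, 0.0473] ((585.9425048828125, -65.52836608886719), (340.7353820800781, 152.266357421875), 83.70462799072266)
((522.4847412109375, -58.28373718261719), (319.82733154296875, 14.384565353393555), 83.70584106445312)
after [0.0473, 0.0472, 0.062, 0.0626, 0.0616, 0.0603, 0.0591, 0.0578, 0.0566, 0.0555, 0.054, 0.0472] ((585.9525756835938, -65.4766845703125), (340.4488220214844, 152.29965209960938), 83.67557525634766)
((522.4943237304688, -58.365325927734375), (320.3211364746094, 14.577043533325195), 83.6972885131836)
```

View pics/top2.png

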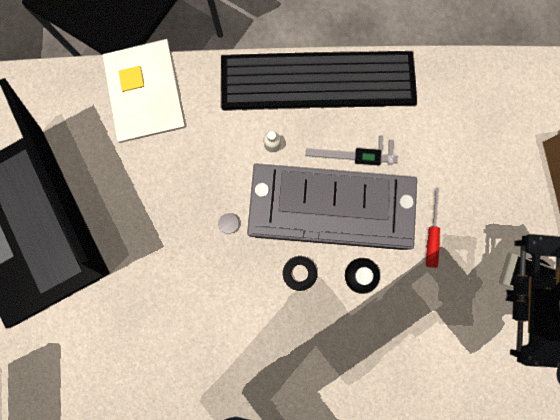

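The cover now slopes about 0.12 rad (62.6 mm at the front, 54 at the rear). The speaker is unmoved to 0.1 mm, and the other things are where they were (pad (300,273), cup (362,275), screwdriver (433,245)). The hand is clear at (540,300).

```bash
python3 -c "
from rig import *
print(hand_in())"
```

```text
the job is handed in; nothing more can be done
None
```

The catch is pressed to its stop and the cover stands ajar at about 0.12 rad; the speaker has not moved, the other things are where they were, the hand is clear, and the job is handed in.

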